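# Stop the yoghurt maker rocking, then shut its lid

### The arm

A 7-joint arm with a two-finger parallel gripper is mounted at the origin on the work surface. World frame = base frame: x ahead of the robot, y to its left, z up, the work surface at z = 0. Lengths are in m, angles in rad, forces in N, time in s.
With the tool pointing down it reaches from about 0.4 to 0.85 m from the base axis. Payload 10.4 kg.
Tool frame: the origin (TCP) lies between the finger pads; the fingertips stand tcp_to_tips ahead of it and the grasp point (between the pads) lies 8 mm behind it (tcp_to_tips is the distance from the TCP to the fingertips, in m); z points along the fingers, y is the line along which they close (so a half turn about z gives the same grasp; the last joint's range is limited). The gripper opens to 85 mm and grips with 20 to 120 N. Pads are 22 mm wide; open, the fingers measure 114 mm over their backs; the gripper's body (76 mm by 85 mm) begins 54 mm behind the grasp point. The pads swing forward as they close: fully open they stand 13 mm farther back than shut.
Start: joints at [-1.141, 0.332, -0.065, 1.46, 0.022, 1.35, -0.088], TCP at [0.273, 0.562, 0.242] pointing down, gripper open.
Joint ranges: [-2.6, 2.6], [-0.5, 2.12], [-1.47, 1.34], [0.16, 2.42], [-1.27, 4.41], [0.06, 2.06], [-2.6, 2.6]. Speed limits (rad/s): [2.22, 2.22, 2.79, 2.79, 3.14, 3.14, 3.14].

### API

Orientations are given as a unit quaternion [x, y, z, w].
In Python, from workcell import * gives the robot as it stands.
- The arm moves only by the tool apply_moves, never from a script. Its argument "rows" is a list of rows, each an object of numbers: "x", "y", "z": the shift along the tool's x, y, z in mm; "ax", "ay", "az": the turn, a rotation vector about the tool's x, y, z in degrees; "gripper": the closure, from 0 (fully open) to 1 (shut). A call has 1 to 5 rows; each row shifts and turns the commanded pose from where the row before left it, along the tool's axes as they then stand; what a row does not reach is not made up. A row lasts 1/12 s, in which the tool goes at most 41.7 mm and 7.16 degrees, less where a joint would pass 70% of its speed; a pose out of reach is approached as far as the arm can. A call with a gripper value outside its range is refused whole. The fingers move at their own pace and stop on an object; "newtons" is the grip in N (left out, the last holds). Time passes only in rows, so rows that do not move let the fingers close. It gives the time, the measured TCP pose, the force, the opening and the grip force at its end, in the units of the state.
- get_obs(): the state, without advancing time (a new reading comes with each control period).
- camera(name): name is "side" or "top" or "wrist"; returns a dict with "color" (420x560x3 uint8, red, green, blue), "fov_y" (degrees; the focal length in pixels is half the picture's height over the tangent of half this angle, whatever the lens; pixels are square), "cx", "cy" (the principal point, pixels), "rvec" (rotation vector, rad) and "tvec" (3), from world to camera coordinates, as OpenCV has them. Camera axes: x right, y down, z forward; pixel columns grow to the right and rows downward; lengths in m; the calibration is good to about 2 mm. A picture is of the moment at which its call begins. There is no depth.
- hand_in(): hands the job in; it is judged then, once.
The state is a dict: "clock": time; "joint_pos": joint angles; "joint_velocities": joint speeds; "tau": joint torques, N m; "position": TCP position; "ee_rot": TCP orientation; "ft_force": force on the tool from outside, world axes, zero at the start; "torque": the same for the moment, N m; "grip_width": opening from 0.0 (shut) to 1.0 (fully open); "grasp_force": force on a finger pad.
Only numpy, scipy, OpenCV 4.12 (cv2) and the standard library are available. Lean on these libraries where they do the work, as an engineer would, in place of code of your own. Each camera call takes 0.05 s, during which the arm holds its last target. There are 200 camera calls.

### The job

The yoghurt maker rocks because its left front foot is screwed in too far. Turn the crank wheel on that foot until the maker stands level and firm on all four feet (the orange pin then stands at the red mark), then shut the lid fully without slamming it; do not shove the maker along the worktop or disturb the other things.

Things in the scene. Friction and masses are not known exactly. Their poses are not given: they have to be found in the camera images.
- maker: White yoghurt maker, 3 kg, loose: tub 200 (x) x 280 (y) mm, rim 86 high. Origin: tub centre, in the plane of the feet; x to its back (hinge), y left, z up. Two flat front ears at y +-105, 82 wide, to x -201, top 42 high. Feet 26 mm across: fixed at (-160,-105), (85,115), (85,-115), adjustable at (-160,105). Heavier at left front: leans 0.03-0.05 rad onto the short foot, level when all are equal.
- wheel_centre (a point): Centre of the top face of the crank wheel (black disc 72 mm across, 9 mm thick) above the adjustable foot, on the wheel's upright axis, at (-160,105,56) mm in the maker's frame. A red mark on the ear beside it, on the maker's left. The tub's front wall lies 60 mm behind this axis.
- pin (a point): Middle of the free length of the upright orange crank pin on the wheel: 14 mm across, 27 mm from the wheel's axis, standing 37 mm above the disc; this point is 18 mm below its top. Clear all round and above: it can be pushed round the axis with closed fingers; about 3 N moves it, and it stays where it is left.
- wheel (a joint): Angle of the crank wheel; grows clockwise seen from above, which screws the foot out (down) 2 mm per rad. 0: foot as long as the others, pin at the red mark (maker's +y side); negative: foot too short. At q the pin stands at pi/2 - q counter-clockwise from the maker's x. Starts at -3.8 to -2.2; stops at -4.4 and 1.4. Good within half a rad of 0.
- lid (a joint): Angle of the lid, 0 shut, growing as it opens; starts between 0.9 and 1.2 rad. The hinge is stiff: the lid stays at any angle; about 2 to 4 N at the tab moves it.
- lid_tab (a point): Centre of the outer (upper) face of the green tab at the middle of the lid's front edge: 70 mm wide along the hinge, 26 long, 12 thick. The lid is a white frame with a clear pane, 212 x 290 mm, 12 thick; this point is 223 mm from the hinge line along the lid and 12 mm out from it. Push the tab's outer face forward and down to shut.
- lid_hinge (a point): Middle of the lid's hinge line, at (106,0,88) mm in the maker's frame; the line runs along the maker's y.
- honey: Amber honey jar with a yellow cap, 68 mm across, 90 mm tall, loose; a bystander, leave it alone. Origin at the centre of its underside.
- mug: Blue mug, 80 mm across, 95 mm tall, loose; a bystander, leave it alone. Origin at the centre of its underside.
- spoon: Spoon lying flat, loose; a bystander, leave it alone. Origin at the centre of its underside.
- bowl: White bowl, 150 mm across, 60 mm tall, loose; a bystander, leave it alone. Origin at the centre of its underside.
- milk: White milk bottle with a blue cap, 84 mm across, 210 mm tall, loose; a bystander, leave it alone. Origin at the centre of its underside.
- tin: Food tin, 76 mm across, 110 mm tall, loose; a bystander, leave it alone. Origin at the centre of its underside.
- spatula: Spatula lying flat, loose; a bystander, leave it alone. Origin at the centre of its underside.

How it is judged:
On the way:
1. with the lid still open, the left front foot is screwed out until the maker stands level on all four feet (wheel within 0.5 rad of the mark, tilt under 0.010 rad) (value of joint wheel between -0.5 and 0.5 rad and angle between maker's own z axis and vertical below 0.01 rad and value of joint lid above 0.8 rad), for 0.3 s.
At the end, for the whole second after the job is handed in: The wheel is within 0.5 rad of the mark (foot within 1 mm of the others), the maker's tilt is under 0.010 rad, the lid is shut to within 0.06 rad, and the maker is at rest (value of joint wheel between -0.5 and 0.5 rad and angle between maker's own z axis and vertical below 0.01 rad and value of joint lid below 0.06 rad and linear speed of maker below 0.01 m/s); the robot touches nothing.
It fails at once if another thing on the worktop is shifted or knocked over (moved more than 40 mm) (distance of any of honey, mug, spoon, bowl, milk, tin, spatula from where it was at the start of the episode above 0.04 m).
It fails at once if the yoghurt maker is shoved along the worktop by more than 40 mm (distance of maker from where it was at the start of the episode above 0.04 m).
It fails at once if the lid is slammed (faster than 2.5 rad/s) (velocity of joint lid below -2.5 rad/s).
It also fails if it takes over 72 s, if anything falls off the work surface, if the arm or the gripper's body presses on something with over 40 N, if the wrist force passes 120 N, or if a joint passes its speed limit or range.

## Working session

There is one attempt and no reset: what is moved stays moved. The work goes in short steps, Python scripts to look and compute and a tool call to move; the robot and the scene stay as the last step left them, time stands still between calls to the robot, and variables do not carry over. Pictures are saved under pics/ and viewed, at most 10 in all, crops included, and the job is handed in when it is done.

Besides the shell and the picture viewer there is one more tool, called as name(argument=value, ...) on one line, values as JSON. apply_moves: Moves the arm, as the interface text tells. Its arguments: {"type":"object","properties":{"rows":{"type":"array","items":{"type":"object","properties":{"x":{"type":"number"},"y":{"type":"number"},"z":{"type":"number"},"ax":{"type":"number"},"ay":{"type":"number"},"az":{"type":"number"},"gripper":{"type":"number"}}}},"newtons":{"type":"number"}},"required":["rows"]}

```bash
mkdir -p pics; ls; python3 - <<'E'
from workcell import *
import cv2,numpy as np
for n in ["side","top"]:
    c=camera(n); cv2.imwrite(f"pics/{n}0.png",cv2.cvtColor(c["color"],cv2.COLOR_RGB2BGR))
    print(n,c["fov_y"],c["cx"],c["cy"],c["rvec"],c["tvec"])
o=get_obs(); print(o)
E
```

```text
pics
side 43.084704286971 281.17422713075564 204.8179311594312 [ 2.12582487 -0.70959486  0.32176838] [-0.49217284  0.27614608  1.48332113]
top 46.429579583502196 280.1171125141417 208.37681891563176 [ 2.17990597 -2.19890255  0.06105982] [-0.00629107  0.5803429   1.41622933]
{'clock': 0.1, 'joint_pos': array([-1.14061031,  0.33279122, -0.06470508,  1.46083419,  0.02164995,
        1.34992495, -0.08854138]), 'joint_velocities': array([-1.94338846e-04,  1.10773044e-03, -6.59318911e-05, -5.30124071e-04,
        5.55719727e-04,  5.58526250e-04, -2.53442561e-04]), 'tau': array([ 1.25736711e-03, -6.26742411e+01,  4.93122381e-02, -3.92432463e+01,
        1.64679671e-02,  7.16557464e-03, -3.86676973e-06]), 'position': array([0.27329494, 0.56172629, 0.24161747]), 'ee_rot': array([ 2.24467351e-01,  9.74481406e-01, -6.24061057e-04, -9.00675303e-05]), 'ft_force': array([-0.26551644,  0.50272353, -0.40979438]), 'torque': array([ 0.00218586,  0.04084294, -0.0076428 ]), 'grasp_force': 0.0, 'grip_width': 1.0047215902360573}
```

View pics/side0.png

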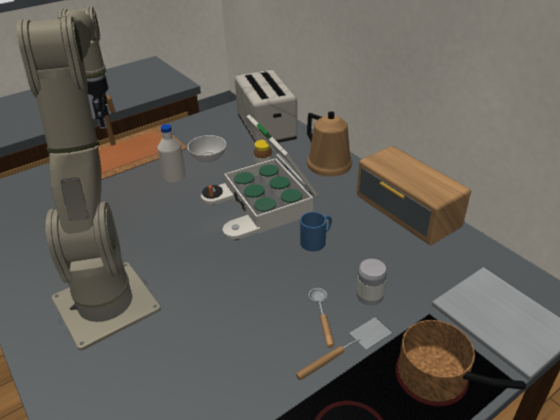

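View pics/top0.png

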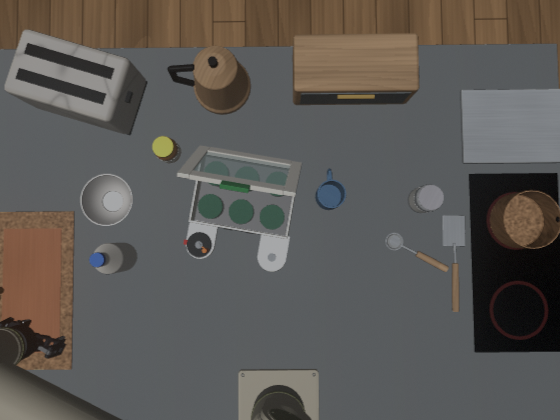

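The maker is at about (240,205) in the top view, with its wheel at (199,244). The orange pin is right of and below the axis, and the red mark is at left, about (186,242). In the side view the wheel is at (211,192). I'll zoom both in one picture.

```bash
cat > h.py <<'E'
import cv2,numpy as np
from scipy.optimize import least_squares
def K(c):
    f=210/np.tan(np.radians(c["fov_y"])/2); return np.array([[f,0,c["cx"]],[0,f,c["cy"]],[0,0,1]])
def proj(c,P): return cv2.projectPoints(np.float64(P).reshape(-1,3),np.float64(c["rvec"]),np.float64(c["tvec"]),K(c),None)[0][:,0]
def atz(c,uv,z):
    R=cv2.Rodrigues(np.float64(c["rvec"]))[0]; d=R.T@np.linalg.inv(K(c))@[*uv,1]; o=-R.T@np.float64(c["tvec"])
    return o+d*(z-o[2])/d[2]
E
python3 - <<'E'
from workcell import *
from h import *
import pickle
t=camera("top");s=camera("side"); pickle.dump((t,s),open("c.pkl","wb"))
a=cv2.resize(t["color"][140:280,170:310],(600,600),interpolation=cv2.INTER_CUBIC)[:, :400+0]
a=cv2.resize(t["color"][140:280,175:310],(400,415),interpolation=cv2.INTER_CUBIC)
b=cv2.resize(s["color"][110:245,190:320],(400,415),interpolation=cv2.INTER_CUBIC)
cv2.imwrite("pics/z.png",cv2.cvtColor(np.hstack([a,b]),cv2.COLOR_RGB2BGR))
for n,c,(r0,r1,c0,c1) in (("top",t,(225,265,175,225)),("side",s,(175,215,190,230))):
    h=cv2.cvtColor(c["color"],cv2.COLOR_RGB2HSV)[r0:r1,c0:c1]
    m=((h[...,0]<25)|(h[...,0]>170))&(h[...,1]>130)&(h[...,2]>60)
    k,l,st,ce=cv2.connectedComponentsWithStats(m.astype(np.uint8))
    for i in range(1,k): print(n,st[i,4],ce[i]+[c0,r0],np.median(h[l==i],0))
E
```

```text
top 12 [185.  241.5] [  1.  151.5 141. ]
top 22 [203.81818182 249.81818182] [ 12.  149.5 148.5]
side 31 [210.35483871 190.19354839] [ 11. 161.  97.]
```

View pics/z.png

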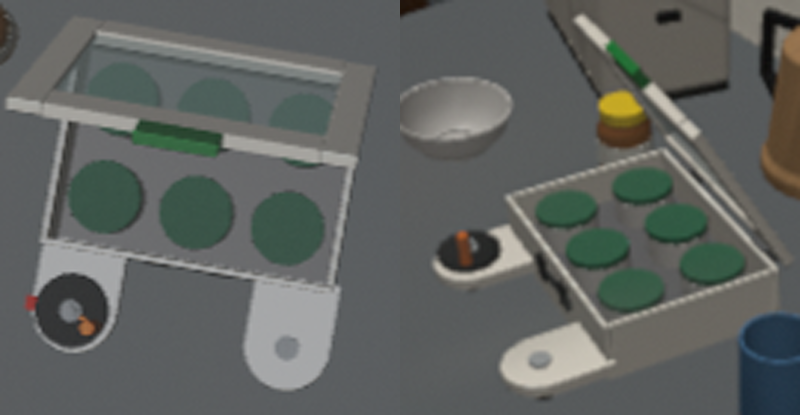

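```bash
cat >> h.py <<'E'
from scipy.spatial.transform import Rotation as Ro
def world(p,P,):
    x,y,yaw,a=p; P=np.atleast_2d(P)/1000.
    A=np.array([-.160,-.105,0]);B=np.array([.085,.115,0]);u=(B-A)/np.linalg.norm(B-A)
    P=Ro.from_rotvec(-a*u).apply(P-A)+A   # lean to left front
    return Ro.from_euler("z",yaw).apply(P)+[x,y,0]
def pinm(q,h=19): return [-160+27*np.cos(np.pi/2-q),105+27*np.sin(np.pi/2-q),56+h]
def tabm(l,d=223,o=12): return [106-d*np.cos(l)+o*np.sin(l)*1,0,88+d*np.sin(l)+o*np.cos(l)]
E
python3 - <<'E'
from h import *
import pickle
t,s=pickle.load(open("c.pkl","rb"))
print("lean test",world([0,0,0,.04],[-160,105,0]))
M=[[-160,105,56],[-160,-105,42],[-100,140,86],[-100,-140,86]]
T=np.array([[198.6,244.9],[271.9,257.4],[190.2,221.3],[286.4,236.2]])
S=np.array([[212.1,191.3],[235.5,226.5],[225.1,174.4],[257.3,215.1],[310.9,197.2]])
def res(p):
    q=p[4];l=p[5]; w=lambda X:world(p[:4],X)
    return np.concatenate([(proj(t,w(M+[pinm(q,34),tabm(l,225,6)]))-np.vstack([T,[203.8,249.8],[235.1,186.6]])).ravel(),
     (proj(s,w(M+[[100,-140,86],pinm(q),tabm(l,223,8)]))-np.vstack([S,[210.35,190.2],[264.1,130.2]])).ravel(),[(p[3]-.04)/.01]])
best=min((least_squares(res,[.5,.08,-.15,.04,q0,1.05]) for q0 in(-2,-3,-4)),key=lambda r:r.cost)
p=best.x;print(p,best.cost);print(best.fun.round(1))
for n,X in(("wheel",M[0]),("pin",pinm(p[4])),("tab",tabm(p[5])),("hinge",[106,0,88]),("mark",pinm(0))):print(n,world(p[:4],X).round(4))
for n,uv,z in(("milk",(98,260),.21),("honey",(163,147),.09)):print(n,atz(t,uv,z).round(3))
E
```

```text
lean test [[-0.1599165   0.10490701 -0.00624834]]
[ 0.61965829  0.08674876 -0.17730537  0.03910261 -2.66898696  1.07654375] 12.409607839374724
[ 0.6 -1.2  0.1 -1.5 -1.7 -0.6  0.8  1.4  0.6  0.1 -0.5 -0.6 -0.3 -0.4
 -0.2  1.1 -1.7 -0.7 -1.3  1.3  2.1 -0.2 -0.3  0.7 -0.5  0.4 -0.1]
wheel [[0.4796 0.2201 0.0498]]
pin [[0.4629 0.1992 0.0692]]
tab [[0.6243 0.0945 0.2912]]
hinge [[0.7221 0.071  0.0918]]
mark [[0.484  0.2473 0.068 ]]
milk [0.442 0.448 0.21 ]
honey [0.751 0.315 0.09 ]
```

```bash
python3 -c "
from workcell import *
print(tcp_to_tips)"
```

```text
0.011
```

apply_moves(rows=[{"z": -35,"gripper": 0.6},{"z": -35},{"x": -25,"y": -18},{"x": -28,"y": -20},{"x": -28,"y": -20}], newtons=20)

```text
invalid input at $.rows[0]: expected keys x, y, z, ax, ay, az, gripper
```

apply_moves(rows=[{"x": -28,"y": -21},{"x": -28,"y": -21},{"x": -28,"y": -21},{"x": -28,"y": -21},{"x": -28,"y": -21}])

```text
invalid input at $.rows[0]: expected keys x, y, z, ax, ay, az, gripper
```

apply_moves(rows=[{"x": -28,"y": -20},{"x": -28,"y": -20},{"x": -28,"y": -20},{"x": -25,"y": -20},{"az": -7}])

```text
invalid input at $.rows[0]: expected keys x, y, z, ax, ay, az, gripper
```

apply_moves(rows=[{"az": -7},{"az": -7},{"az": -7},{"az": -7},{"az": -7}])

```text
invalid input at $.rows[0]: expected keys x, y, z, ax, ay, az, gripper
```

apply_moves(rows=[{"az": -7},{"az": -7},{"az": -7},{"az": -7},{"az": -7}])

```text
invalid input at $.rows[0]: expected keys x, y, z, ax, ay, az, gripper
```

All keys are needed in every row.

apply_moves(rows=[{"x": 0,"y": 0,"z": -35,"ax": 0,"ay": 0,"az": 0,"gripper": 0.6},{"x": 0,"y": 0,"z": -35,"ax": 0,"ay": 0,"az": 0,"gripper": 0.6},{"x": -25,"y": -18,"z": 0,"ax": 0,"ay": 0,"az": 0,"gripper": 0.6},{"x": -28,"y": -20,"z": 0,"ax": 0,"ay": 0,"az": 0,"gripper": 0.6},{"x": -28,"y": -20,"z": 0,"ax": 0,"ay": 0,"az": 0,"gripper": 0.6}], newtons=20)

```text
clock: 0.62
position: [0.321, 0.4738, 0.3125]
ee_rot: [0.224, 0.975, 0.0, 0.0]
ft_force: [0.7, 0.2, -0.2]
grip_width: 0.403
grasp_force: 0.0
```

apply_moves(rows=[{"x": -28,"y": -21,"z": 0,"ax": 0,"ay": 0,"az": 0,"gripper": 0.6},{"x": -28,"y": -21,"z": 0,"ax": 0,"ay": 0,"az": 0,"gripper": 0.6},{"x": -28,"y": -21,"z": 0,"ax": 0,"ay": 0,"az": 0,"gripper": 0.6},{"x": -28,"y": -21,"z": 0,"ax": 0,"ay": 0,"az": 0,"gripper": 0.6},{"x": -28,"y": -21,"z": 0,"ax": 0,"ay": 0,"az": 0,"gripper": 0.6}])

```text
clock: 1.03
position: [0.4013, 0.317, 0.3123]
ee_rot: [0.224, 0.974, 0.0, -0.0]
ft_force: [0.4, 1.0, 1.1]
grip_width: 0.398
grasp_force: 0.0
```

apply_moves(rows=[{"x": -28,"y": -20,"z": 0,"ax": 0,"ay": 0,"az": 0,"gripper": 0.6},{"x": -28,"y": -20,"z": 0,"ax": 0,"ay": 0,"az": 0,"gripper": 0.6},{"x": 0,"y": 0,"z": 0,"ax": 0,"ay": 0,"az": -7,"gripper": 0.6},{"x": 0,"y": 0,"z": 0,"ax": 0,"ay": 0,"az": -7,"gripper": 0.6},{"x": 0,"y": 0,"z": 0,"ax": 0,"ay": 0,"az": -7,"gripper": 0.6}])

```text
clock: 1.45
position: [0.4339, 0.2576, 0.3123]
ee_rot: [0.041, 0.999, 0.0, -0.0]
ft_force: [-0.2, 0.2, -0.2]
grip_width: 0.397
grasp_force: 0.0
```

apply_moves(rows=[{"x": 0,"y": 0,"z": 0,"ax": 0,"ay": 0,"az": -7,"gripper": 0.6},{"x": 0,"y": 0,"z": 0,"ax": 0,"ay": 0,"az": -7,"gripper": 0.6},{"x": 0,"y": 0,"z": 0,"ax": 0,"ay": 0,"az": -7,"gripper": 0.6},{"x": 0,"y": 0,"z": 0,"ax": 0,"ay": 0,"az": -7,"gripper": 0.6},{"x": 0,"y": 0,"z": 0,"ax": 0,"ay": 0,"az": -7,"gripper": 0.6}])

```text
clock: 1.87
position: [0.4336, 0.2583, 0.3122]
ee_rot: [-0.262, 0.965, -0.0, -0.0]
ft_force: [-0.5, 0.6, 0.5]
grip_width: 0.399
grasp_force: 0.0
```

apply_moves(rows=[{"x": 0,"y": 0,"z": 0,"ax": 0,"ay": 0,"az": -7,"gripper": 0.6},{"x": 0,"y": 0,"z": 0,"ax": 0,"ay": 0,"az": -7,"gripper": 0.6},{"x": 0,"y": 0,"z": 0,"ax": 0,"ay": 0,"az": -7,"gripper": 0.6},{"x": 0,"y": 0,"z": 0,"ax": 0,"ay": 0,"az": -2,"gripper": 0.6},{"x": 15,"y": -29,"z": 0,"ax": 0,"ay": 0,"az": 0,"gripper": 0.6}])

```text
clock: 2.28
position: [0.4453, 0.234, 0.3119]
ee_rot: [-0.452, 0.892, 0.001, -0.0]
ft_force: [0.6, 1.7, 0.4]
grip_width: 0.398
grasp_force: 0.0
```

apply_moves(rows=[{"x": 15,"y": -29,"z": 0,"ax": 0,"ay": 0,"az": 0,"gripper": 0.6},{"x": 0,"y": 0,"z": 35,"ax": 0,"ay": 0,"az": 0,"gripper": 0.6},{"x": 0,"y": 0,"z": 35,"ax": 0,"ay": 0,"az": 0,"gripper": 0.6},{"x": 0,"y": 0,"z": 35,"ax": 0,"ay": 0,"az": 0,"gripper": 0.6},{"x": 0,"y": 0,"z": 20,"ax": 0,"ay": 0,"az": 0,"gripper": 0.6}])

```text
clock: 2.7
position: [0.4606, 0.1985, 0.1837]
ee_rot: [-0.446, 0.895, -0.0, -0.002]
ft_force: [0.8, 0.3, -0.7]
grip_width: 0.404
grasp_force: 0.0
```

```bash
python3 - <<'E'
from workcell import *
from h import *
import pickle
w=camera("wrist"); pickle.dump(w,open("w.pkl","wb")); cv2.imwrite("pics/w1.png",cv2.cvtColor(w["color"],cv2.COLOR_RGB2BGR))
o=get_obs();print(o["position"],o["ee_rot"])
p=[.6197,.0867,-.1773,.0391]
for n,X in(("wheel",[-160,105,56]),("pintop",pinm(-2.67,37)),("pinbase",pinm(-2.67,0))):print(n,proj(w,world(p,X)))
E
```

```text
[0.45931599 0.19800351 0.18105582] [-4.46608079e-01  8.94721044e-01 -2.94339022e-04 -3.92313811e-03]
wheel [[276.28083478 227.27316387]]
pintop [[277.76416472 210.46129713]]
pinbase [[276.30175341 193.52730658]]
```

View pics/w1.png

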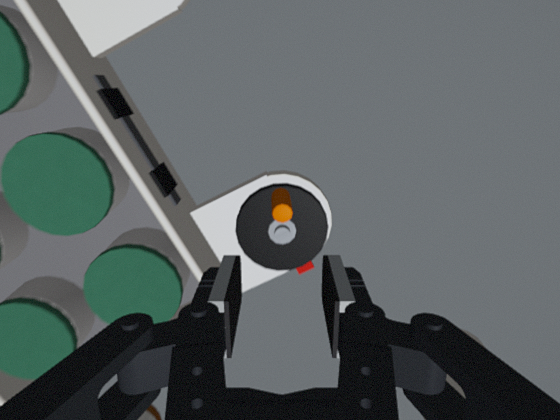

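apply_moves(rows=[{"x": -3,"y": 0.5,"z": 25,"ax": 0,"ay": 0,"az": 0,"gripper": 0.6},{"x": 0,"y": 0,"z": 30,"ax": 0,"ay": 0,"az": 0,"gripper": 0.6},{"x": 0,"y": 0,"z": 30,"ax": 0,"ay": 0,"az": 0,"gripper": 0.6},{"x": 0,"y": 0,"z": 16,"ax": 0,"ay": 0,"az": 0,"gripper": 0.75},{"x": 0,"y": 0,"z": 0,"ax": 0,"ay": 0,"az": 0,"gripper": 0.75}])

```text
clock: 3.17
position: [0.4617, 0.2014, 0.0838]
ee_rot: [-0.447, 0.895, -0.0, -0.003]
ft_force: [-1.1, 0.2, 0.2]
grip_width: 0.253
grasp_force: 0.0
```

```bash
python3 - <<'E'
from workcell import *
from h import *
w=camera("wrist"); cv2.imwrite("pics/w2.png",cv2.cvtColor(w["color"],cv2.COLOR_RGB2BGR))
o=get_obs();print(o["position"],o["ee_rot"],o["ft_force"],o["joint_pos"],o["grasp_force"])
E
```

```text
[0.46285859 0.20191427 0.08586855] [-4.46697356e-01  8.94684300e-01 -1.25992617e-04 -1.20817572e-03] [0.35169331 0.01880418 0.30449774] [-0.68042169  0.22289845  0.19775639  1.95783871 -0.0525086   0.96812959
  2.03939018] 0.0
```

View pics/w2.png

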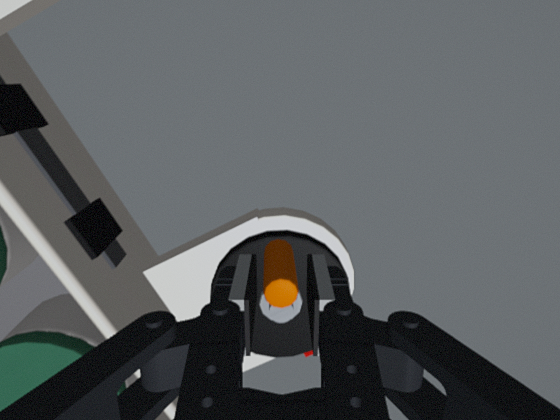

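The pin is caged between the pads, with its top at (281,293). I'll lower a little and turn about the wheel axis.

apply_moves(rows=[{"x": 0,"y": 0,"z": 6,"ax": 0,"ay": 0,"az": 0,"gripper": 0.75},{"x": -0.1,"y": 2.4,"z": 0,"ax": 0,"ay": 0,"az": 5,"gripper": 0.75},{"x": -0.1,"y": 2.4,"z": 0,"ax": 0,"ay": 0,"az": 5,"gripper": 0.75},{"x": -0.1,"y": 2.4,"z": 0,"ax": 0,"ay": 0,"az": 5,"gripper": 0.75},{"x": -0.1,"y": 2.4,"z": 0,"ax": 0,"ay": 0,"az": 5,"gripper": 0.75}])

```text
clock: 3.63
position: [0.4582, 0.209, 0.0819]
ee_rot: [-0.282, 0.959, 0.0, 0.001]
ft_force: [1.5, -2.7, -1.6]
grip_width: 0.25
grasp_force: 1.8
```

apply_moves(rows=[{"x": -0.1,"y": 2.4,"z": 0,"ax": 0,"ay": 0,"az": 5,"gripper": 0.75},{"x": -0.1,"y": 2.4,"z": 0,"ax": 0,"ay": 0,"az": 5,"gripper": 0.75},{"x": -0.1,"y": 2.4,"z": 0,"ax": 0,"ay": 0,"az": 5,"gripper": 0.75},{"x": -0.1,"y": 2.4,"z": 0,"ax": 0,"ay": 0,"az": 5,"gripper": 0.75},{"x": -0.1,"y": 2.4,"z": 0,"ax": 0,"ay": 0,"az": 5,"gripper": 0.75}])

```text
clock: 4.05
position: [0.4537, 0.2199, 0.082]
ee_rot: [-0.068, 0.998, 0.0, 0.001]
ft_force: [-0.9, -3.9, 1.4]
grip_width: 0.251
grasp_force: 2.1
```

apply_moves(rows=[{"x": -0.1,"y": 2.4,"z": 0,"ax": 0,"ay": 0,"az": 5,"gripper": 0.75},{"x": -0.1,"y": 2.4,"z": 0,"ax": 0,"ay": 0,"az": 5,"gripper": 0.75},{"x": -0.1,"y": 2.4,"z": 0,"ax": 0,"ay": 0,"az": 5,"gripper": 0.75},{"x": -0.1,"y": 2.4,"z": 0,"ax": 0,"ay": 0,"az": 5,"gripper": 0.75},{"x": -0.1,"y": 2.4,"z": 0,"ax": 0,"ay": 0,"az": 5,"gripper": 0.75}])

```text
clock: 4.47
position: [0.4548, 0.2323, 0.0822]
ee_rot: [0.15, 0.989, 0.001, 0.001]
ft_force: [-0.5, -3.8, 2.9]
grip_width: 0.249
grasp_force: 1.6
```

```bash
python3 - <<'E'
from workcell import *
from h import *
w=camera("wrist"); cv2.imwrite("pics/w3.png",cv2.cvtColor(w["color"],cv2.COLOR_RGB2BGR))
o=get_obs();print(o["position"],o["ee_rot"],o["ft_force"],o["joint_pos"],o["grasp_force"])
E
```

```text
[0.45479317 0.23284611 0.08220191] [1.52617627e-01 9.88284337e-01 9.44098189e-04 1.01866754e-03] [-1.26085886 -2.70358513  2.79500343] [-0.85795006  0.2408272   0.33008582  1.95620199 -0.0949406   0.9564517
  0.78224411] 1.410197988152504
```

View pics/w3.png

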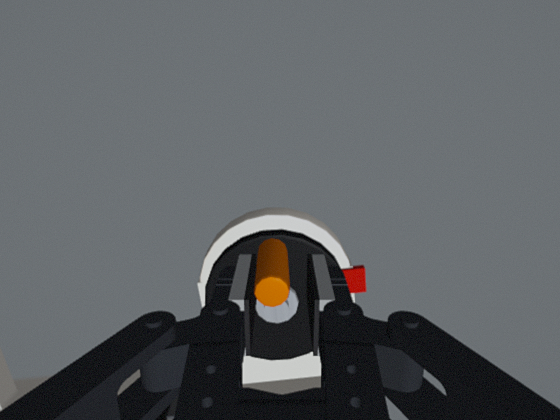

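Tracking well: the pin is straight up at (272,290) and the red mark is at right (354,279), about 90° to go.

apply_moves(rows=[{"x": -0.1,"y": 2.4,"z": 0,"ax": 0,"ay": 0,"az": 5,"gripper": 0.75},{"x": -0.1,"y": 2.4,"z": 0,"ax": 0,"ay": 0,"az": 5,"gripper": 0.75},{"x": -0.1,"y": 2.4,"z": 0,"ax": 0,"ay": 0,"az": 5,"gripper": 0.75},{"x": -0.1,"y": 2.4,"z": 0,"ax": 0,"ay": 0,"az": 5,"gripper": 0.75},{"x": -0.1,"y": 2.4,"z": 0,"ax": 0,"ay": 0,"az": 5,"gripper": 0.75}])

```text
clock: 4.93
position: [0.4601, 0.2426, 0.0817]
ee_rot: [0.359, 0.933, 0.001, 0.0]
ft_force: [-0.4, -2.7, 1.3]
grip_width: 0.251
grasp_force: 1.4
```

apply_moves(rows=[{"x": -0.1,"y": 2.4,"z": 0,"ax": 0,"ay": 0,"az": 5,"gripper": 0.75},{"x": -0.1,"y": 2.4,"z": 0,"ax": 0,"ay": 0,"az": 5,"gripper": 0.75},{"x": -0.1,"y": 2.4,"z": 0,"ax": 0,"ay": 0,"az": 5,"gripper": 0.75},{"x": -0.1,"y": 2.4,"z": 0,"ax": 0,"ay": 0,"az": 5,"gripper": 0.75},{"x": -0.1,"y": 2.4,"z": 0,"ax": 0,"ay": 0,"az": 5,"gripper": 0.75}])

```text
clock: 5.35
position: [0.4695, 0.2496, 0.0815]
ee_rot: [0.552, 0.834, 0.0, 0.0]
ft_force: [-2.4, -2.6, 0.8]
grip_width: 0.253
grasp_force: 1.3
```

apply_moves(rows=[{"x": -0.1,"y": 2.4,"z": 0,"ax": 0,"ay": 0,"az": 5,"gripper": 0.75},{"x": -0.1,"y": 2.4,"z": 0,"ax": 0,"ay": 0,"az": 5,"gripper": 0.75},{"x": -0.1,"y": 2.4,"z": 0,"ax": 0,"ay": 0,"az": 5,"gripper": 0.75},{"x": -0.1,"y": 2.4,"z": 0,"ax": 0,"ay": 0,"az": 5,"gripper": 0.75},{"x": -0.1,"y": 2.4,"z": 0,"ax": 0,"ay": 0,"az": 5,"gripper": 0.75}])

```text
clock: 5.77
position: [0.481, 0.2521, 0.0815]
ee_rot: [0.72, 0.694, 0.0, -0.0]
ft_force: [-2.2, -2.5, 0.3]
grip_width: 0.247
grasp_force: 1.3
```

apply_moves(rows=[{"x": -0.1,"y": 2.4,"z": 0,"ax": 0,"ay": 0,"az": 5,"gripper": 0.75},{"x": -0.1,"y": 2.4,"z": 0,"ax": 0,"ay": 0,"az": 5,"gripper": 0.75},{"x": -0.1,"y": 2.4,"z": 0,"ax": 0,"ay": 0,"az": 5,"gripper": 0.75},{"x": 0,"y": 0,"z": 0,"ax": 0,"ay": 0,"az": 0,"gripper": 0.75},{"x": 0,"y": 0,"z": 0,"ax": 0,"ay": 0,"az": 0,"gripper": 0.75}])

```text
clock: 6.18
position: [0.4883, 0.2513, 0.0812]
ee_rot: [0.802, 0.597, 0.001, -0.0]
ft_force: [-0.5, 0.3, 1.1]
grip_width: 0.249
grasp_force: 0.3
```

```bash
python3 - <<'E'
from workcell import *
from h import *
w=camera("wrist"); cv2.imwrite("pics/w4.png",cv2.cvtColor(w["color"],cv2.COLOR_RGB2BGR))
o=get_obs();print(o["position"],o["ee_rot"],o["ft_force"],o["joint_pos"],o["grasp_force"])
E
```

```text
[0.4882674  0.25125809 0.0811402 ] [ 8.02219126e-01  5.97029013e-01  8.83053633e-04 -2.28314293e-04] [-0.46777762  0.20182716 -0.27056103] [-1.04027148  0.35003999  0.56821773  1.86912533 -0.22431708  0.9839957
 -0.66590608] 0.3388928063213825
```

View pics/w4.png

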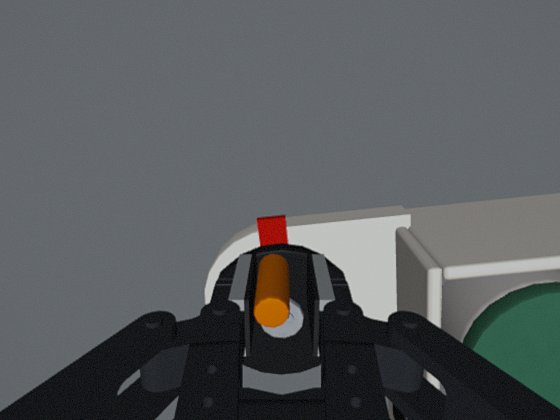

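The pin top (272,312) stands in line with the red mark (272,230), and forces are near zero. Next I'll lift, close the fingers and go behind the lid tab.

apply_moves(rows=[{"x": 0,"y": 0,"z": -20,"ax": 0,"ay": 0,"az": 0,"gripper": 0.75},{"x": 0,"y": 0,"z": -35,"ax": 0,"ay": 0,"az": 0,"gripper": 0.75},{"x": 0,"y": 0,"z": -38,"ax": 0,"ay": 0,"az": 0,"gripper": 0.75},{"x": 0,"y": 0,"z": -38,"ax": 0,"ay": 0,"az": 0,"gripper": 1},{"x": 0,"y": 0,"z": -38,"ax": 0,"ay": 0,"az": 0,"gripper": 1}])

```text
clock: 6.65
position: [0.4879, 0.2503, 0.2517]
ee_rot: [0.803, 0.596, 0.001, 0.0]
ft_force: [0.9, 0.3, -0.3]
grip_width: 0.004
grasp_force: 0.0
```

apply_moves(rows=[{"x": 0,"y": 0,"z": -38,"ax": 0,"ay": 0,"az": 0,"gripper": 1},{"x": 0,"y": 0,"z": -38,"ax": 0,"ay": 0,"az": 0,"gripper": 1},{"x": 0,"y": 0,"z": -34,"ax": 0,"ay": 0,"az": -3.5,"gripper": 1},{"x": 0,"y": 0,"z": 0,"ax": 0,"ay": 0,"az": -3,"gripper": 1},{"x": 0,"y": 0,"z": 0,"ax": 0,"ay": 0,"az": 0,"gripper": 1}])

```text
clock: 7.07
position: [0.4888, 0.2507, 0.3617]
ee_rot: [0.767, 0.642, 0.002, 0.0]
ft_force: [0.6, 0.0, -2.0]
grip_width: 0.001
grasp_force: 0.0
```

```bash
cat > m.py <<'E'
from workcell import *
from h import *
p=[.6177,.0897,-.1773,0]
def togo(M):
    o=get_obs(); T=world(p,M)[0]+[0,0,tcp_to_tips]; R=Ro.from_quat(o["ee_rot"])
    w=R.inv()*Ro.from_matrix(np.array([[np.sin(.1773),np.cos(.1773),0],[np.cos(.1773),-np.sin(.1773),0],[0,0,-1.]]).T)
    return (R.inv().apply(T-o["position"])*1000).round(1), np.degrees(w.as_rotvec()).round(1)
E
python3 - <<'E'
from m import *
t=camera("top");s=camera("side")
for c,n in((t,"top"),(s,"side")):
    h=cv2.cvtColor(c["color"],cv2.COLOR_RGB2HSV); print(n,"tab pred",proj(c,world(p,tabm(1.077))))
a=t["color"][140:280,175:310];b=s["color"][70:245,190:320]
cv2.imwrite("pics/z2.png",cv2.cvtColor(np.hstack([cv2.resize(a,(400,415)),cv2.resize(b,(390,415))]),cv2.COLOR_RGB2BGR))
print(get_obs()["position"],togo([60,0,330]))
E
```

```text
top tab pred [[237.81487641 181.72229174]]
side tab pred [[266.96551277 130.54207785]]
[0.4877162  0.25043095 0.35882125] (array([-134.2,  217. ,   17.8]), array([-0. ,  0. , -0.3]))
```

View pics/z2.png

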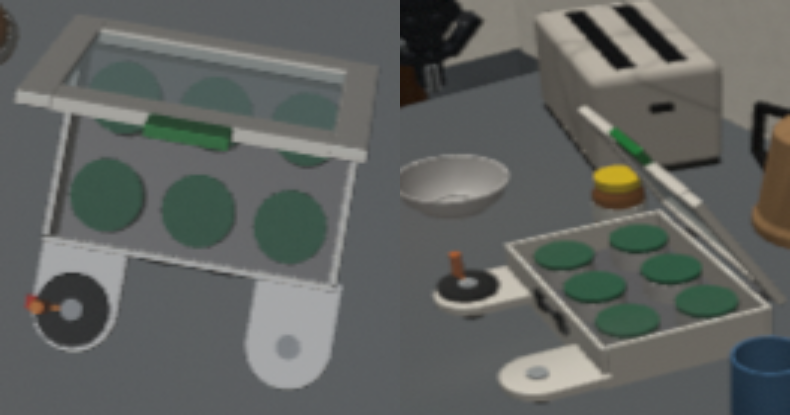

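The pin is at the red mark (35,305 in the crop), the maker is level, and the tab is where predicted. Now to go behind the tab.

apply_moves(rows=[{"x": -15,"y": 24,"z": 0,"ax": 0,"ay": 0,"az": 0,"gripper": 1},{"x": -20,"y": 32,"z": 0,"ax": 0,"ay": 0,"az": 0,"gripper": 1},{"x": -20,"y": 32,"z": 0,"ax": 0,"ay": 0,"az": 0,"gripper": 1},{"x": -20,"y": 32,"z": 0,"ax": 0,"ay": 0,"az": 0,"gripper": 1},{"x": -20,"y": 32,"z": 0,"ax": 0,"ay": 0,"az": 0,"gripper": 1}])

```text
clock: 7.58
position: [0.6208, 0.1284, 0.3578]
ee_rot: [0.768, 0.64, -0.001, -0.0]
ft_force: [0.2, 0.7, 1.2]
grip_width: 0.001
grasp_force: 0.0
```

apply_moves(rows=[{"x": -20,"y": 32,"z": 0,"ax": 0,"ay": 0,"az": 0,"gripper": 1},{"x": -19,"y": 33,"z": 0,"ax": 0,"ay": 0,"az": 0,"gripper": 1},{"x": 0,"y": 0,"z": 20,"ax": 0,"ay": 0,"az": 0,"gripper": 1},{"x": 0,"y": 0,"z": 25,"ax": 0,"ay": 0,"az": 0,"gripper": 1},{"x": 0,"y": 0,"z": 23,"ax": 0,"ay": 0,"az": 0,"gripper": 1}])

```text
clock: 8.0
position: [0.677, 0.0779, 0.2883]
ee_rot: [0.769, 0.639, -0.001, -0.0]
ft_force: [-0.3, 0.1, 0.4]
grip_width: 0.001
grasp_force: 0.0
```

```bash
python3 - <<'E'
from m import *
print(get_obs()["position"],get_obs()["ft_force"],togo([60,0,280]))
C=lambda l,r=218:np.array([106-r*np.cos(l)+12*np.sin(l)+14,0,88+r*np.sin(l)+12*np.cos(l)])
print("start",togo(C(1.077)))
prev=C(1.077)
for l in np.linspace(1.077,0,24)[1:]:
    c=C(l);d=c-prev;prev=c;print(round(l,2),"y",d[0].round(1),"z",-d[2].round(1))
E
```

```text
[0.67702509 0.07788696 0.28830132] [-0.29377131  0.14320926  0.40781551] (array([ 1.2, -0.5, -2.7]), array([-0.1,  0.1, -0.5]))
start (array([  0.9, -33.3,  -8.3]), array([-0.1,  0.1, -0.5]))
1.03 y -9.1 z 4.6
0.98 y -8.9 z 5.0
0.94 y -8.7 z 5.4
0.89 y -8.4 z 5.8
0.84 y -8.1 z 6.2
0.8 y -7.8 z 6.6
0.75 y -7.5 z 6.9
0.7 y -7.2 z 7.3
0.66 y -6.8 z 7.6
0.61 y -6.5 z 7.9
0.56 y -6.1 z 8.2
0.52 y -5.7 z 8.5
0.47 y -5.3 z 8.7
0.42 y -4.9 z 9.0
0.37 y -4.5 z 9.2
0.33 y -4.0 z 9.4
0.28 y -3.6 z 9.6
0.23 y -3.1 z 9.7
0.19 y -2.7 z 9.9
0.14 y -2.2 z 10.0
0.09 y -1.8 z 10.1
0.05 y -1.3 z 10.1
0.0 y -0.8 z 10.2
```

apply_moves(rows=[{"x": 1,"y": -12,"z": -8,"ax": 0,"ay": 0,"az": 0,"gripper": 1},{"x": 0,"y": -12,"z": 0,"ax": 0,"ay": 0,"az": 0,"gripper": 1},{"x": 0,"y": -9,"z": 0,"ax": 0,"ay": 0,"az": 0,"gripper": 1},{"x": 0,"y": -9.1,"z": 4.6,"ax": 0,"ay": 0,"az": 0,"gripper": 1},{"x": 0,"y": -8.9,"z": 5,"ax": 0,"ay": 0,"az": 0,"gripper": 1}])

```text
clock: 8.42
position: [0.6264, 0.0895, 0.2887]
ee_rot: [0.769, 0.639, -0.0, -0.0]
ft_force: [0.2, -0.1, 1.8]
grip_width: 0.005
grasp_force: 1.1
```

apply_moves(rows=[{"x": 0,"y": -8.7,"z": 5.4,"ax": 0,"ay": 0,"az": 0,"gripper": 1},{"x": 0,"y": -8.4,"z": 5.8,"ax": 0,"ay": 0,"az": 0,"gripper": 1},{"x": 0,"y": -8.1,"z": 6.2,"ax": 0,"ay": 0,"az": 0,"gripper": 1},{"x": 0,"y": -7.8,"z": 6.6,"ax": 0,"ay": 0,"az": 0,"gripper": 1},{"x": 0,"y": -7.5,"z": 6.9,"ax": 0,"ay": 0,"az": 0,"gripper": 1}])

```text
clock: 8.83
position: [0.5864, 0.0969, 0.2576]
ee_rot: [0.769, 0.64, -0.001, -0.0]
ft_force: [0.2, 0.6, 3.2]
grip_width: -0.0
grasp_force: 0.9
```

apply_moves(rows=[{"x": 0,"y": -7.2,"z": 7.3,"ax": 0,"ay": 0,"az": 0,"gripper": 1},{"x": 0,"y": -6.8,"z": 7.6,"ax": 0,"ay": 0,"az": 0,"gripper": 1},{"x": 0,"y": -6.5,"z": 7.9,"ax": 0,"ay": 0,"az": 0,"gripper": 1},{"x": 0,"y": -6.1,"z": 8.2,"ax": 0,"ay": 0,"az": 0,"gripper": 1},{"x": 0,"y": 0,"z": 0,"ax": 0,"ay": 0,"az": 0,"gripper": 1}])

```text
clock: 9.25
position: [0.559, 0.102, 0.2254]
ee_rot: [0.769, 0.64, -0.002, -0.001]
ft_force: [-0.0, 0.3, -0.0]
grip_width: 0.003
grasp_force: 0.0
```

```bash
python3 - <<'E'
from m import *
C=lambda l,r=218:np.array([106-r*np.cos(l)+12*np.sin(l)+14,0,88+r*np.sin(l)+12*np.cos(l)])
print(get_obs()["position"],get_obs()["ft_force"],togo(C(.564)))
t=camera("top");s=camera("side")
a=t["color"][140:280,175:310];b=s["color"][70:245,190:320]
cv2.imwrite("pics/z3.png",cv2.cvtColor(np.hstack([cv2.resize(a,(400,415)),cv2.resize(b,(390,415))]),cv2.COLOR_RGB2BGR))
E
```

```text
[0.5590403  0.10196059 0.22535713] [-0.0048484   0.31100261 -0.04773757] (array([-1.7,  2.1, -0.3]), array([-0.2,  0.1, -0.3]))
```

View pics/z3.png

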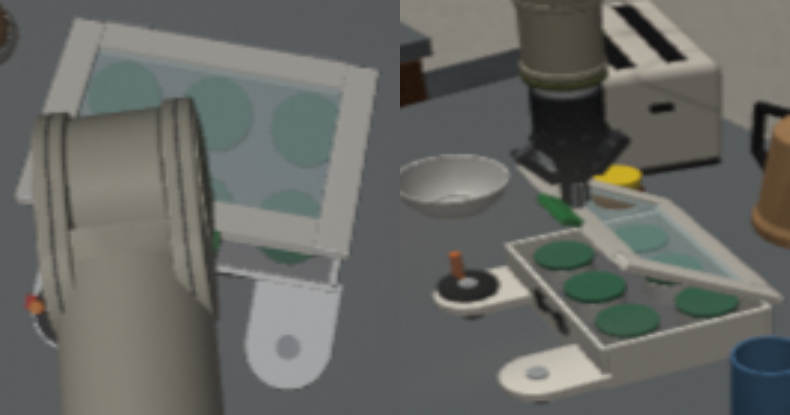

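The lid follows: the fingertip is on the frame next to the tab at (575,200), the maker hasn't moved, and the pin is at the mark. I'll continue the arc.

apply_moves(rows=[{"x": 0,"y": -5.7,"z": 8.5,"ax": 0,"ay": 0,"az": 0,"gripper": 1},{"x": 0,"y": -5.3,"z": 8.7,"ax": 0,"ay": 0,"az": 0,"gripper": 1},{"x": 0,"y": -4.9,"z": 9,"ax": 0,"ay": 0,"az": 0,"gripper": 1},{"x": 0,"y": -4.5,"z": 9.2,"ax": 0,"ay": 0,"az": 0,"gripper": 1},{"x": 0,"y": -4,"z": 9.4,"ax": 0,"ay": 0,"az": 0,"gripper": 1}])

```text
clock: 9.77
position: [0.5364, 0.1063, 0.182]
ee_rot: [0.769, 0.64, -0.0, -0.0]
ft_force: [-1.2, 0.2, 1.9]
grip_width: 0.003
grasp_force: 1.0
```

apply_moves(rows=[{"x": 0,"y": -3.6,"z": 9.6,"ax": 0,"ay": 0,"az": 0,"gripper": 1},{"x": 0,"y": -3.1,"z": 9.7,"ax": 0,"ay": 0,"az": 0,"gripper": 1},{"x": 0,"y": -2.7,"z": 9.9,"ax": 0,"ay": 0,"az": 0,"gripper": 1},{"x": 0,"y": -2.2,"z": 10,"ax": 0,"ay": 0,"az": 0,"gripper": 1},{"x": 0,"y": 0,"z": 0,"ax": 0,"ay": 0,"az": 0,"gripper": 1}])

```text
clock: 10.18
position: [0.5243, 0.1083, 0.1415]
ee_rot: [0.768, 0.64, -0.001, -0.0]
ft_force: [-0.5, 0.3, -0.5]
grip_width: -0.002
grasp_force: 0.0
```

```bash
python3 - <<'E'
from m import *
print(get_obs()["position"],get_obs()["ft_force"],togo([-98,0,100]))
E
```

```text
[0.5243228  0.1082825  0.14153191] [-0.52378378  0.32607699 -0.51008074] (array([-1.8, -2.7, 30.5]), array([-0.1,  0.1, -0.3]))
```

apply_moves(rows=[{"x": 0,"y": -1.8,"z": 9,"ax": 0,"ay": 0,"az": 0,"gripper": 1},{"x": 0,"y": -1,"z": 9,"ax": 0,"ay": 0,"az": 0,"gripper": 1},{"x": 0,"y": 0,"z": 7,"ax": 0,"ay": 0,"az": 0,"gripper": 1},{"x": 0,"y": 0,"z": 4,"ax": 0,"ay": 0,"az": 0,"gripper": 1},{"x": 0,"y": 0,"z": 0,"ax": 0,"ay": 0,"az": 0,"gripper": 1}])

```text
clock: 10.6
position: [0.5225, 0.1087, 0.1137]
ee_rot: [0.769, 0.64, -0.001, -0.0]
ft_force: [-0.4, -0.5, 0.0]
grip_width: 0.003
grasp_force: 0.0
```

apply_moves(rows=[{"x": 0,"y": 0,"z": 2,"ax": 0,"ay": 0,"az": 0,"gripper": 1},{"x": 0,"y": 0,"z": 1,"ax": 0,"ay": 0,"az": 0,"gripper": 1},{"x": 0,"y": 0,"z": 0,"ax": 0,"ay": 0,"az": 0,"gripper": 1}])

```text
clock: 10.85
position: [0.523, 0.1088, 0.1119]
ee_rot: [0.769, 0.64, 0.0, 0.0]
ft_force: [-0.4, 0.3, 0.2]
grip_width: 0.001
grasp_force: 0.0
```

No stop felt yet, so I'll press a bit further until it bottoms out.

apply_moves(rows=[{"x": 0,"y": 0,"z": 2,"ax": 0,"ay": 0,"az": 0,"gripper": 1},{"x": 0,"y": 0,"z": 1,"ax": 0,"ay": 0,"az": 0,"gripper": 1},{"x": 0,"y": 0,"z": 0,"ax": 0,"ay": 0,"az": 0,"gripper": 1}])

```text
clock: 11.1
position: [0.5234, 0.1089, 0.1109]
ee_rot: [0.769, 0.64, 0.001, -0.001]
ft_force: [-10.4, -1.9, 23.5]
grip_width: -0.005
grasp_force: 12.4
```

apply_moves(rows=[{"x": 0,"y": 0,"z": 1.5,"ax": 0,"ay": 0,"az": 0,"gripper": 1},{"x": 0,"y": 0,"z": 0,"ax": 0,"ay": 0,"az": 0,"gripper": 1}])

```text
clock: 11.27
position: [0.5235, 0.1089, 0.1107]
ee_rot: [0.769, 0.64, 0.001, -0.001]
ft_force: [-18.1, -3.6, 41.8]
grip_width: -0.002
grasp_force: 21.1
```

Bottomed out at tip height 100 mm, which means shut. I'll retract.

apply_moves(rows=[{"x": 0,"y": 0,"z": -5,"ax": 0,"ay": 0,"az": 0,"gripper": 1},{"x": 0,"y": 0,"z": -20,"ax": 0,"ay": 0,"az": 0,"gripper": 1},{"x": 0,"y": 0,"z": -35,"ax": 0,"ay": 0,"az": 0,"gripper": 1},{"x": 0,"y": 0,"z": -35,"ax": 0,"ay": 0,"az": 0,"gripper": 1},{"x": 0,"y": 0,"z": -35,"ax": 0,"ay": 0,"az": 0,"gripper": 1}])

```text
clock: 11.68
position: [0.5227, 0.1086, 0.2389]
ee_rot: [0.769, 0.64, -0.0, -0.0]
ft_force: [0.2, 1.3, -0.6]
grip_width: 0.003
grasp_force: 0.0
```

apply_moves(rows=[{"x": 0,"y": 0,"z": -30,"ax": 0,"ay": 0,"az": 0,"gripper": 1},{"x": 0,"y": 0,"z": 0,"ax": 0,"ay": 0,"az": 0,"gripper": 1},{"x": 0,"y": 0,"z": 0,"ax": 0,"ay": 0,"az": 0,"gripper": 1}])

```text
clock: 11.93
position: [0.5237, 0.1091, 0.2689]
ee_rot: [0.768, 0.64, 0.002, 0.0]
ft_force: [-1.3, 0.0, -0.7]
grip_width: -0.006
grasp_force: 0.0
```

```bash
python3 - <<'E'
from m import *
s=camera("side");w=camera("wrist")
b=s["color"][70:245,190:320]
cv2.imwrite("pics/z4.png",cv2.cvtColor(np.hstack([cv2.resize(w["color"],(410,308)),cv2.resize(b,(390,308))]),cv2.COLOR_RGB2BGR))
print(get_obs()["position"],get_obs()["ft_force"])
E
```

```text
[0.52255368 0.10889145 0.26651199] [-0.10790055 -0.1595784  -0.16058676]
```

View pics/z4.png

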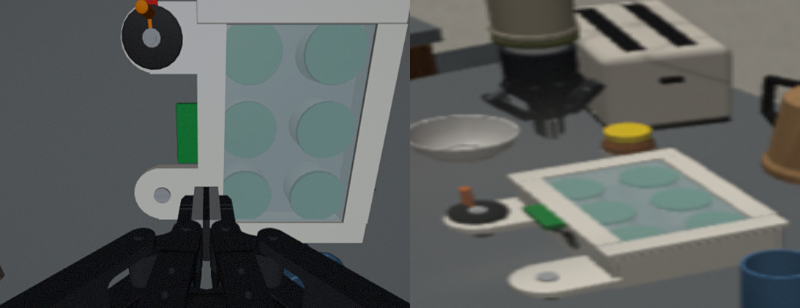

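The lid lies flush in both views, the pin (145,8) is at the mark, and the robot is clear.

```bash
python3 -c "
from workcell import *
print(hand_in())"
```

```text
the job is handed in; nothing more can be done
None
```

I turned the crank wheel until the pin stood at the red mark, and the maker looked level. I then pressed the lid gently shut, moved the arm clear and handed the job in at about 12 s; no verdict came back.

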